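# Clamp the service sheets in a lever arch file

### The job

Lift the lever of the open file so that the rings spring open, slide the loose steel compressor bar down over the two posts and push it gently until it bears on the sheets and stays there by itself, then press the lever right down so that the rings are locked shut. Work the rings by the lever only, use no more force than the parts need, and leave the other things on the shelf alone.

Things in the scene. Friction and masses are not known exactly. Their poses are not given: they have to be found in the camera images.
- file: black A5 lever arch file lying open and flat; fixed. Origin: on the tray, midway between the two posts; x along the spine to the lever's free end, y to the spine and opened front cover. Covers 3 mm thick, 235 mm along x: back cover y -140 to 62 mm, spine to 114, front cover 116 to 316. Mechanism base plate x -75 to 75, y -7 to 62, top at z 5 mm; lever pivot at x -5, y 51, z 22 mm
- post_near (a point): tip of one round steel post, 4 mm thick, domed, upright: file x -40, y 0, tip at z 50 mm
- post_far (a point): tip of the like post at the lever's free end: file x +40, y 0, z 50 mm
- arches: the two ring arches, one 4 mm steel wire hinged along the file's line y 28, z 8 mm, standing at x -40 and +40 (origin on that line at x 0). Shut, they rise to z 66 mm and come down on the post tips. Open, they lean back by 0.6 rad, tips at y 29, z 60 mm, and the posts are free from above. The lever drives them; not to be pushed or pulled
- lever (a joint): angle of the lever, rad: 0 down with the rings locked shut (start), 0.95 right up with the rings open. Over-centre spring, dead point at 0.22: below it the lever pulls itself down, above it it springs up and stays up. At the finger tab it takes about 5 N to lift and about 8 N square to it (up to 15 N if pushed straight down) to press down
- handle: the lever: steel strip 12 mm wide, 6 mm thick, with a finger tab 14 mm wide at its free end (63 to 98 mm from the pivot). Origin at the pivot; x along the strip to the free end, y across it, z out of its top face. Lying down it points along the file's x, its top at z 25 mm and at least 10 mm free beneath the tab
- lever_tab (a point): middle of the top face of the lever's finger tab, 82 mm from the pivot
- papers: pile of punched A5 sheets on the posts, file x -105 to 105, y -136 to 12 mm. Origin at the foot of the pile, 5 mm above the tray, in its middle: it does not tell the height. The top lies anywhere from 20 to 38 mm above the tray, to be found by touch or sight. It is springy: it gives 3.5 mm under about 5 N, then is hard
- bar: loose compressor bar on the front cover: steel channel 118 (its x) x 22 (y) x 10 mm, floor 4 mm, flanges up along both long edges, about 77 g. Origin: centre of underside. Through holes at x -40 and +40, 7 mm along x, y -3 to +5 mm; a sprung wire above the floor covers them from y 0 up, yields 3.5 mm to +y (1.5 N/mm) and grips the posts: it takes 1 to 5 N to slide and does not drop. Fits either way round
- bottle: blue plastic bottle with a twist cap, 72 mm across, 210 mm tall; origin at its foot. Leave alone
- bowl: white ceramic bowl, 140 mm across, 55 mm tall; origin at its foot. Leave alone
- scoop: orange plastic scoop, pan 110 x 75 x 45 mm, 95 mm handle to its -x; origin under the pan. Leave alone
- clamp: small grey vice-style clamp, 130 x 60 x 60 mm; origin under its base. Leave alone
Not all that is in view belongs to the job. Of the things that look like the bar, the smallest one is meant.

How it is judged:
On the way, in this order (a step that is already met when the one before it is completed fails the run):
1. the lever is lifted and the rings stand open (value of joint lever above 0.8 rad), for 0.2 s.
2. with the rings open, the bar is over both posts and bears on the sheets (value of joint lever above 0.7 rad and horizontal distance between bar and file below 0.005 m and angle between the x axis of bar and the x axis of file, either way round below 0.06 rad and angle between bar's own z axis and vertical below 0.08 rad and z of bar in the frame of file below 0.045 m and contact force between bar and papers above 0.3 N), for 0.2 s.
At the end, for the whole second after the job is handed in: the lever is right down (within 0.05 rad), the bar is on both posts below their tips, within 5 mm of the middle between them, level (within 0.08 rad) and in line (within 0.06 rad), at rest and bearing on the sheets (more than 0.3 N) (value of joint lever below 0.05 rad and horizontal distance between bar and file below 0.005 m and angle between the x axis of bar and the x axis of file, either way round below 0.06 rad and angle between bar's own z axis and vertical below 0.08 rad and z of bar in the frame of file below 0.045 m and contact force between bar and papers above 0.3 N and linear speed of bar below 0.02 m/s); the robot touches nothing.
It fails at once if the bar is forced against the posts, the sheets or the cover with more than 18 N (contact force between bar and file above 18 N).
It fails at once if the ring arches are pushed or pulled by the robot with more than 6 N (contact force between the arm and arches above 6 N).
It fails at once if the lever is forced with more than 30 N (contact force between the arm and handle above 30 N).
It fails at once if the bottle, bowl, scoop or clamp is shifted by more than 25 mm (distance of any of bottle, bowl, scoop, clamp from where it was at the start of the episode above 0.025 m).
It also fails if it takes over 72 s, if anything falls off the work surface, if the arm or the gripper's body presses on something with over 40 N, if the wrist force passes 120 N, or if a joint passes its speed limit or range.

### The arm

A 6-joint arm with a two-finger parallel gripper is mounted at the origin on the work surface. World frame = base frame: x ahead of the robot, y to its left, z up, the work surface at z = 0. Lengths are in m, angles in rad, forces in N, time in s.
With the tool pointing down it reaches from about 0.25 to 0.775 m from the base axis. Payload 4 kg.
Tool frame: the origin (TCP) lies between the finger pads; the fingertips stand 19 mm ahead of it and the grasp point (between the pads) is the TCP (manip.nose_length is the distance from the TCP to the fingertips, in m); y points along the fingers, z is the direction in which the jaws open and shut, and the axes are right-handed (so a half turn about y gives the same grasp; the last joint's range is limited). The gripper opens to 94 mm and grips with 3 to 60 N. Pads are 16 mm wide; open, the fingers measure 119 mm over their backs; the gripper's body (75 mm by 177 mm) begins 78 mm behind the grasp point.
Start: joints at [1.242, 0.087, 1.371, -0, 1.684, -0.103], TCP at [0.123, 0.536, 0.225] pointing down, gripper open.
Joint ranges: [-3.1, 3.1], [-0.76, 2.03], [0.27, 2.55], [-1.08, 4.22], [0.17, 2.65], [-2.57, 2.57]. Speed limits (rad/s): [2.79, 2.79, 3.14, 3.14, 3.14, 3.14].

### API

Orientations are given as a rotation vector (axis times angle).
In Python, from station import manip gives the robot as it stands.
- The arm moves only by the tool move_arm, never from a script. Its argument "increments" is one flat list of numbers, 4 for each row, row after row: the shift along the tool's x, y, z in mm, then the turn about the tool's y in rad. A call has 1 to 5 rows; each row is the pose to reach, as a shift and turn from the pose measured when the call began, along the tool's axes at that moment; what a row does not reach only later rows make up. A row lasts 1/10 s, in which the tool goes at most 50 mm and 8.59 degrees, less where a joint would pass 70% of its speed; a pose out of reach is approached as far as the arm can. A call with a gripper value outside its range is refused whole. "claw" is the opening in per cent of the stroke, from 0 (shut) to 100 (fully open), set as the call begins (left out, the last holds). The fingers move at their own pace and stop on an object; "force" is the grip in N (left out, the last holds). Time passes only in rows, so rows that repeat a pose let the fingers close. It gives the time, the measured TCP pose, the force and the opening at its end, in the units of the state.
- manip.read_state(): the state, without advancing time (a new reading comes with each control period).
- manip.snapshot(name): name is "scene" or "top" or "wrist"; returns the picture (384x512x3 uint8, red, green, blue); there is no depth.
- manip.camera_info(name): a dict with "intrinsics" (3x3 intrinsics, pixels), "dist" ([k1, k2, p1, p2, k3] as OpenCV has them; the pictures are not rectified), "pose" (4x4, takes a point from camera to world coordinates); the wrist camera has in their place "mount" (4x4, takes a point from camera to tool coordinates, whose origin is the TCP and whose axes are the tool frame's). Camera axes: x right, y down, z forward; pixel columns grow to the right and rows downward; lengths in m; the calibration is good to about 2 mm. A picture is of the moment at which its call begins: read the wrist's pose just before it. camera_info takes no time and is no camera call.
- manip.sign_off(): hands the job in, once; it reports no verdict.
The state is a dict: "time": time; "joints": joint angles; "qvel": joint speeds; "tau": joint torques, N m; "tool_pos": TCP position; "tcp_rot": TCP orientation; "contact_force": force on the tool from outside, world axes, zero at the start; "moment": the same for the moment, N m; "gripper_width": opening from 0.0 (shut) to 1.0 (fully open).
Only numpy, scipy, OpenCV 4.12 (cv2) and the standard library are available. Lean on these libraries where they do the work, as an engineer would, in place of code of your own. Each camera call takes 0.05 s, during which the arm holds its last target.

## Working session

There is one attempt and no reset: what is moved stays moved. The work goes in short steps, Python scripts to look and compute and a tool call to move; the robot and the scene stay as the last step left them, time stands still between calls to the robot, and variables do not carry over. Pictures are saved under pics/ and viewed, and the job is handed in when it is done.

Besides the shell and the picture viewer there is one more tool, called after ">>>" by a JSON object that holds its "name" and its "arguments". move_arm: Moves the arm, as the interface text tells. Its arguments: {"type":"object","properties":{"increments":{"type":"array","items":{"type":"number"}},"claw":{"type":"number"},"force":{"type":"number"}},"required":["increments"]}

```bash
mkdir -p pics; ls
cat > h.py <<'E'
import numpy as np, cv2
from scipy.spatial.transform import Rotation as R
from station import manip
def snap(name,fn):
    s=manip.read_state(); im=manip.snapshot(name)
    cv2.imwrite('pics/'+fn,im[:,:,::-1]); return s,im
def cam(name,s=None):
    c=manip.camera_info(name); K=np.array(c['intrinsics']);d=np.array(c['dist'])
    if 'pose' in c: T=np.array(c['pose'])
    else:
        W=np.eye(4);W[:3,:3]=R.from_rotvec(s['tcp_rot']).as_matrix();W[:3,3]=s['tool_pos'];T=W@np.array(c['mount'])
    return K,d,T
def ray(c,uv):
    K,d,T=c
    p=cv2.undistortPoints(np.array(uv,float).reshape(-1,1,2),K,d).reshape(-1,2)
    v=np.c_[p,np.ones(len(p))]@T[:3,:3].T
    return T[:3,3],v
def onz(c,uv,z):
    o,v=ray(c,uv); t=(z-o[2])/v[:,2]; return o+v*t[:,None]
def proj(c,P):
    K,d,T=c
    Ti=np.linalg.inv(T); r=cv2.Rodrigues(Ti[:3,:3])[0]
    return cv2.projectPoints(np.array(P,float).reshape(-1,1,3),r,Ti[:3,3],K,d)[0].reshape(-1,2)
E
python3 - <<'E'
from h import *
np.set_printoptions(precision=4,suppress=True)
for n in ['scene','top','wrist']:
    s,im=snap(n,n+'0.png')
    c=cam(n,s);print(n,c[0].tolist(),c[2].round(3).tolist())
print(s)
E
```

```text
pics
scene [[357.9864506281176, 0.0, 251.902029243348], [0.0, 357.9864506281176, 195.49764317735554], [0.0, 0.0, 1.0]] [[-0.515, 0.629, -0.583, 1.085], [0.857, 0.37, -0.358, 0.37], [-0.009, -0.684, -0.73, 0.788], [0.0, 0.0, 0.0, 1.0]]
top [[454.5353861853819, 0.0, 255.40863483249336], [0.0, 454.5353861853819, 193.44152483570056], [0.0, 0.0, 1.0]] [[-0.012, -0.997, 0.075, 0.384], [-1.0, 0.011, -0.004, 0.035], [0.003, -0.075, -0.997, 1.711], [0.0, 0.0, 0.0, 1.0]]
wrist [[314.0299448976153, 0.0, 257.32302513968835], [0.0, 314.0299448976153, 192.1880218937973], [0.0, 0.0, 1.0]] [[0.223, 0.947, 0.23, 0.057], [0.975, -0.216, -0.055, 0.551], [-0.002, 0.237, -0.972, 0.383], [0.0, 0.0, 0.0, 1.0]]
{'time': 0.1, 'joints': array([ 1.2419,  0.0879,  1.3721,  0.    ,  1.6836, -0.1031]), 'qvel': array([-0.0022, -0.0021, -0.0055, -0.0018, -0.0021, -0.0004]), 'tau': array([  0.0025, -34.125 , -30.3302,   0.072 ,   0.0303,  -0.0001]), 'tool_pos': array([0.123 , 0.5356, 0.2234]), 'tcp_rot': array([-1.5655,  0.1776, -0.1769]), 'contact_force': array([ 0.0054,  0.3844, -0.1765]), 'moment': array([-0.0052,  0.0157, -0.0505]), 'gripper_width': 0.9978660341036611}
```

View pics/scene0.png

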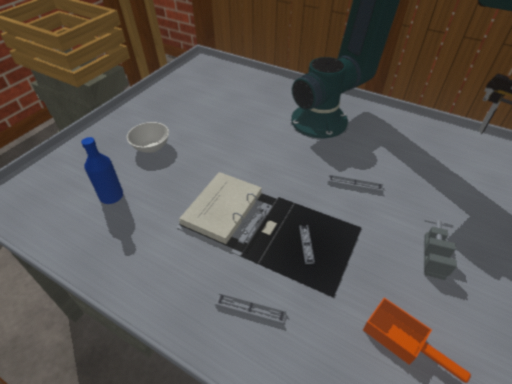

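View pics/top0.png

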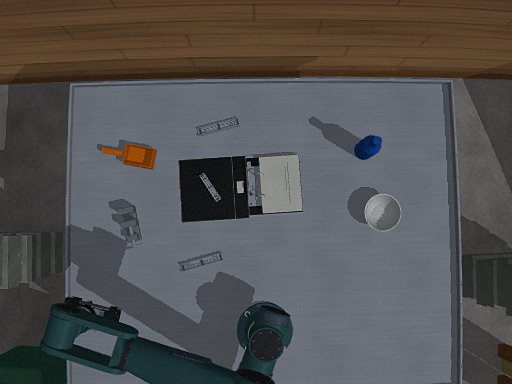

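View pics/wrist0.png

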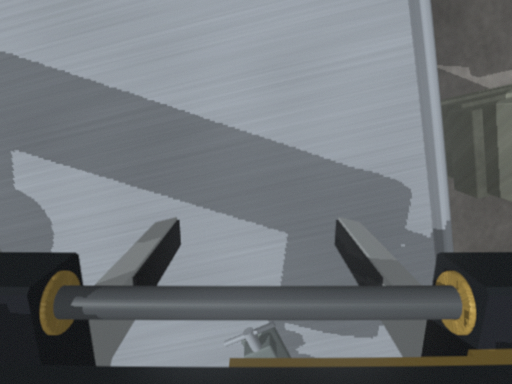

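Run:
```python
import cv2
im=cv2.imread('pics/top0.png')[60:330,0:512]
cv2.imwrite('pics/top0z.png',cv2.resize(im[:, 60:330],None,fx=2.2,fy=2.2,interpolation=cv2.INTER_CUBIC))
im=cv2.imread('pics/scene0.png')
cv2.imwrite('pics/sc0z.png',cv2.resize(im[80:360,200:512],None,fx=2.1,fy=2.1,interpolation=cv2.INTER_CUBIC))
```

```text
(no output)
```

View pics/top0z.png

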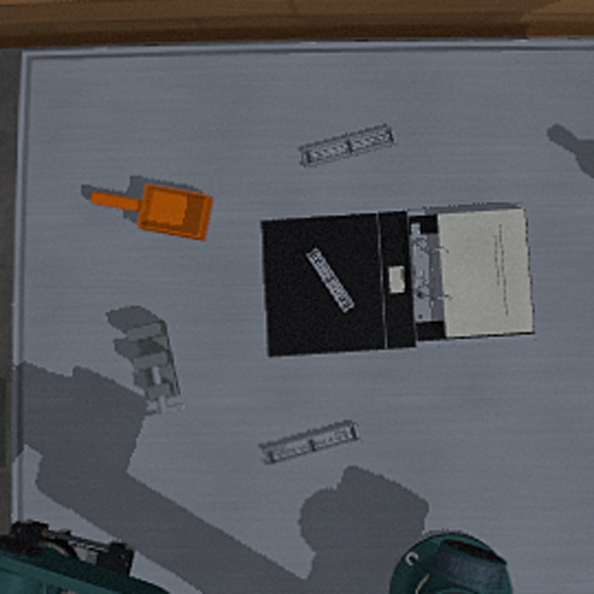

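View pics/sc0z.png

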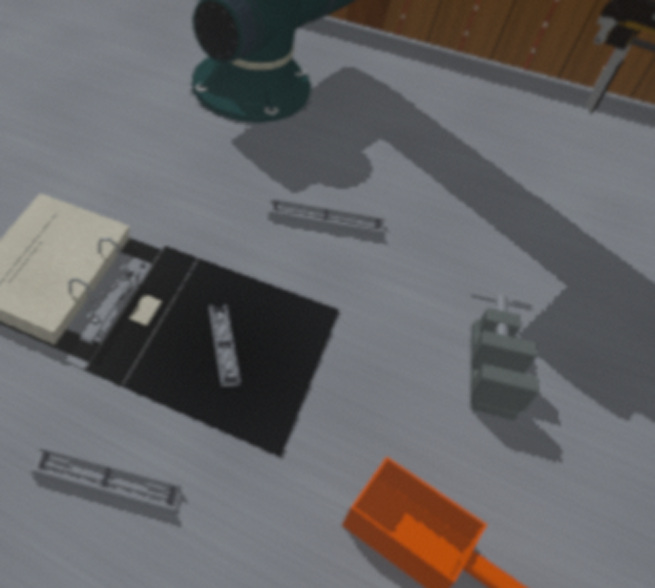

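The top view shows the open file at centre: lever mechanism near (255,185), posts and sheets to its right. The small bar is on the black cover near (210,187). The two bigger lookalikes are off the file at (217,126) and (200,261). Next I'll measure the file and bar coarsely.

Run:
```python
from h import *
np.set_printoptions(precision=4,suppress=True)
im=cv2.imread('pics/top0.png'); c=cam('top')
hsv=cv2.cvtColor(im,cv2.COLOR_BGR2HSV)
m=((im.max(2)<45)*255).astype(np.uint8); m[:, :170]=0; m[:,310:]=0; m[:140]=0;m[230:]=0
m=cv2.morphologyEx(m,cv2.MORPH_CLOSE,np.ones((3,3)))
cs,_=cv2.findContours(m,cv2.RETR_EXTERNAL,cv2.CHAIN_APPROX_NONE)
k=max(cs,key=cv2.contourArea); print(cv2.boundingRect(k),cv2.contourArea(k))
# front cover left edge corners
p=k.reshape(-1,2)
left=p[(p[:,0]<190)&(p[:,1]>165)&(p[:,1]<215)]; a=cv2.fitLine(left.astype(np.float32),cv2.DIST_HUBER,0,.01,.01).ravel()
def ln(sel): return cv2.fitLine(sel.astype(np.float32),cv2.DIST_HUBER,0,.01,.01).ravel()
t=ln(p[(p[:,0]>186)&(p[:,0]<240)&(p[:,1]<170)]); b=ln(p[(p[:,0]>186)&(p[:,0]<240)&(p[:,1]>205)])
def isec(l1,l2):
    A=np.c_[l1[:2],-l2[:2]]; s=np.linalg.solve(A,l2[2:]-l1[2:]); return l1[2:]+s[0]*l1[:2]
TL,BL=isec(a,t),isec(a,b); print(TL,BL)
P=onz(c,[TL,BL],.003); print(P, np.linalg.norm(P[0]-P[1]))
ex=(P[0]-P[1]);ex/=np.linalg.norm(ex); ey=np.array([-ex[1],ex[0],0]); O=P.mean(0)-.316*ey; print('O',O,'yaw',np.arctan2(ex[1],ex[0]))
for q in [(-.04,0,.05),(.04,0,.05),(.077,.051,.025)]:
    w=O+q[0]*ex+q[1]*ey; w[2]=q[2]; print(q,w,proj(c,w))
g=((im.max(2)>70)*255).astype(np.uint8); M=np.zeros_like(g); M[165:205,190:225]=255; g&=M
cs,_=cv2.findContours(g,cv2.RETR_EXTERNAL,cv2.CHAIN_APPROX_NONE); kk=np.vstack(cs); r=cv2.minAreaRect(kk); print(r)
bx=onz(c,cv2.boxPoints(r),.01); print(bx, bx.mean(0))
s=manip.read_state(); print(R.from_rotvec(s['tcp_rot']).as_matrix())
print(manip.camera_info('wrist')['mount'])
```

```text
(179, 156, 84, 66) 4142.5
[179.2477 160.68  ] [182.4562 220.9562]
[[0.6403 0.3164 0.003 ]
 [0.4114 0.3039 0.003 ]] 0.22926892783681502
O [ 0.543  -0.0054  0.003 ] yaw 0.054256606140498286
(-0.04, 0, 0.05) [ 0.5031 -0.0075  0.05  ] [[265.2352 194.8252]]
(0.04, 0, 0.05) [ 0.5829 -0.0032  0.05  ] [[263.7649 173.1726]]
(0.077, 0.051, 0.025) [0.6171 0.0497 0.025 ] [[249.3447 165.0486]]
((209.67572021484375, 186.88575744628906), (31.651248931884766, 6.288327217102051), 56.97612762451172)
[[0.5825 0.2423 0.01  ]
 [0.5952 0.2224 0.01  ]
 [0.4942 0.1577 0.01  ]
 [0.4816 0.1776 0.01  ]] [0.5384 0.2    0.01  ]
[[ 0.9746 -0.0005  0.2239]
 [-0.2239 -0.0016  0.9746]
 [-0.0002 -1.     -0.0017]]
[[-0.0009  0.9715  0.2368 -0.0682]
 [ 0.0002 -0.2368  0.9715 -0.16  ]
 [ 1.      0.0009  0.      0.0003]
 [ 0.      0.      0.      1.    ]]
```

>>> {"name": "move_arm", "arguments": {"increments": [40,0,-29,0,80,0,-58,0,120,0,-87,0,160,0,-116,0,200,0,-145,0], "claw": 30, "force": 12}}

```text
time: 0.65
tool_pos: [0.2861, 0.3479, 0.2235]
tcp_rot: [-1.565, 0.177, -0.176]
contact_force: [1.3, 0.3, 1.0]
gripper_width: 0.606
```

>>> {"name": "move_arm", "arguments": {"increments": [40,0,-29,0,80,0,-58,0,120,0,-87,0,160,0,-116,0,200,0,-145,0]}}

```text
time: 1.15
tool_pos: [0.4496, 0.1601, 0.2236]
tcp_rot: [-1.565, 0.177, -0.177]
contact_force: [0.7, 1.6, 0.3]
gripper_width: 0.299
```

>>> {"name": "move_arm", "arguments": {"increments": [40,0,-29,-0.1,80,0,-55,-0.2,95,0,-60,-0.28,95,0,-60,-0.28,95,0,-60,-0.28]}}

```text
time: 1.65
tool_pos: [0.5282, 0.0806, 0.2232]
tcp_rot: [-1.571, -0.04, 0.043]
contact_force: [0.0, 0.6, -0.3]
gripper_width: 0.298
```

Run:
```python
from h import *
s,im=snap('wrist','w1.png'); print(s)
big=cv2.resize(im[:,:,::-1],(800,600),interpolation=cv2.INTER_CUBIC);cv2.imwrite('pics/w1b.png',big)
```

```text
{'time': 1.65, 'joints': array([ 4.58240325e-02,  5.42697721e-02,  1.40830425e+00, -8.30955705e-04,
        1.68120506e+00, -1.57774970e+00]), 'qvel': array([ 0.02528235, -0.02178531,  0.00970659, -0.00037396, -0.00102586,
       -0.00331479]), 'tau': array([-7.92390537e-01, -3.18444586e+01, -3.03249693e+01, -8.44314555e-02,
        2.69925431e-02, -2.38818757e-02]), 'tool_pos': array([0.5282448 , 0.08060856, 0.22317798]), 'tcp_rot': array([-1.5712679 , -0.03967945,  0.04308875]), 'contact_force': array([ 0.01696789,  0.56387418, -0.28510788]), 'moment': array([ 0.04506614, -0.05577189, -0.07427611]), 'gripper_width': 0.298047511231879}
```

View pics/w1b.png

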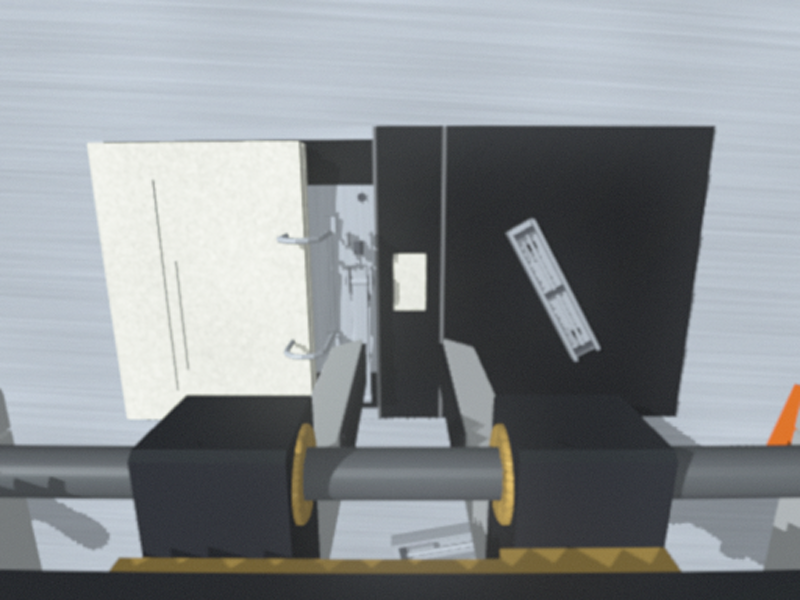

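>>> {"name": "move_arm", "arguments": {"increments": [40,0,-10,-0.03,75,0,-20,-0.03,75,0,-20,-0.03,75,0,-20,-0.03]}}

```text
time: 2.1
tool_pos: [0.6031, 0.0665, 0.2229]
tcp_rot: [-1.57, -0.064, 0.069]
contact_force: [0.6, 0.1, 0.7]
gripper_width: 0.301
```

Run:
```python
from h import *
s,im=snap('wrist','w2.png'); print(s['tool_pos'],s['tcp_rot'],s['joints'])
big=cv2.resize(im[40:300,20:500,::-1],None,fx=1.66,fy=1.66,interpolation=cv2.INTER_CUBIC);cv2.imwrite('pics/w2b.png',big)
import pickle;pickle.dump(s,open('s2.pkl','wb'))
```

```text
[0.60313797 0.0664779  0.22292126] [-1.57026931 -0.06416967  0.06935996] [ 1.66877986e-02  2.17111436e-01  1.22652732e+00 -5.95871945e-04
  1.70124293e+00 -1.63919149e+00]
```

View pics/w2b.png

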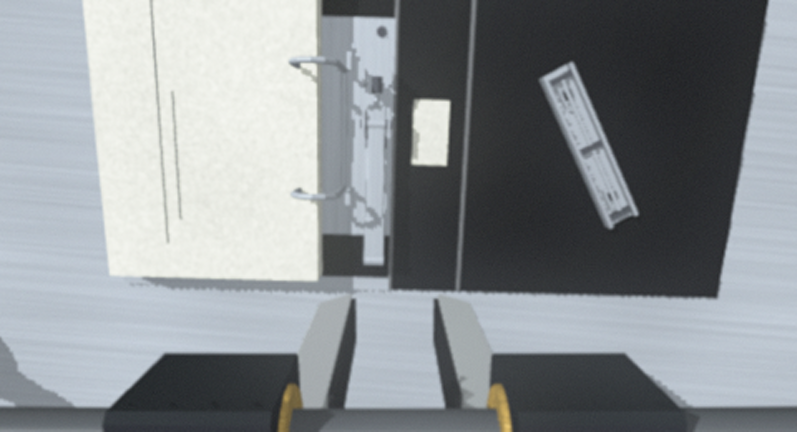

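The wrist view shows the whole file. The lever strip runs to its tab end at (373,262), the arch tips are at (293,62) and (297,193), and the small bar is at (590,147). I'll crop in to get sub-pixel positions.

Run:
```python
import cv2
im=cv2.imread('pics/w2.png')
a=cv2.resize(im[60:220,185:285],None,fx=3.7,fy=3.7,interpolation=cv2.INTER_CUBIC)
b=cv2.resize(im[60:220,320:420],None,fx=3.7,fy=3.7,interpolation=cv2.INTER_CUBIC)
import numpy as np
cv2.imwrite('pics/w2z.png',np.hstack([a,b]))
```

```text
(no output)
```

View pics/w2z.png

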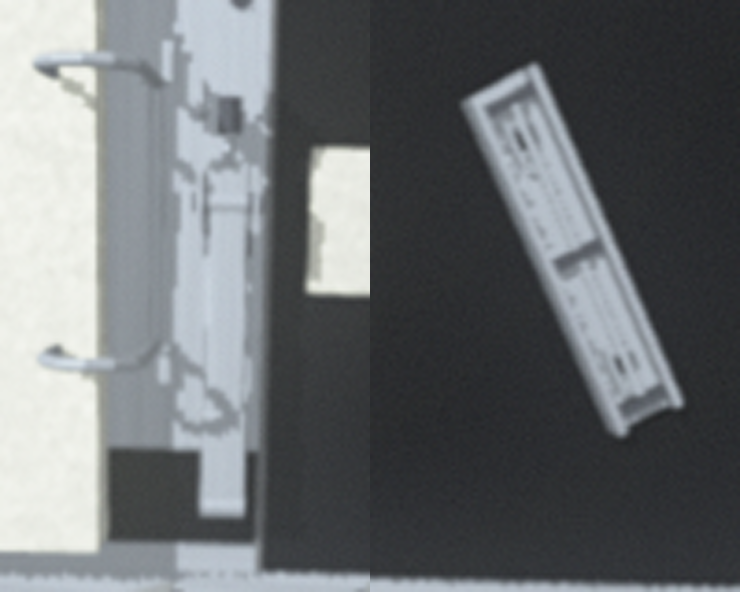

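```bash
cat > filefit.py <<'E'
from h import *
import pickle
np.set_printoptions(precision=4,suppress=True)
def ln(p): return cv2.fitLine(np.array(p,np.float32),cv2.DIST_HUBER,0,.01,.01).ravel()
s=pickle.load(open('s2.pkl','rb')); im=cv2.imread('pics/w2.png'); c=cam('wrist',s)
m=((im.max(2)<75)*255).astype(np.uint8)
# front cover end edge (bottom): columns 320..440, search rows 190..230 for transition
pts=[]
g=im.max(2).astype(float)
for u in range(262,445,3):
    if 285<u<300: continue
    col=g[180:235,u]; d=np.diff(col); v=180+np.argmax(d)+.5
    # subpixel via threshold crossing
    k=int(np.argmax(d)); pts.append((u,180+k+.5))
pts=np.array(pts); P=onz(c,pts,.003)
l=ln(P[:,:2]); print('end edge dir',l, np.std((P[:,:2]-l[2:])@np.array([-l[1],l[0]])))
# right edge of front cover
q=[]
for v in range(60,205,3):
    row=g[v,430:500]; d=np.diff(row); k=int(np.argmax(d)); q.append((430+k+.5,v))
Q=onz(c,q,.003); l2=ln(Q[:,:2]); print('right edge',l2,np.std((Q[:,:2]-l2[2:])@np.array([-l2[1],l2[0]])))
a1=np.arctan2(l2[1],l2[0])%np.pi; a2=(np.arctan2(l[1],l[0])%np.pi)-np.pi/2; print('yaws',a1,a2)
A=np.c_[l[:2],-l2[:2]]; t=np.linalg.solve(A,l2[2:]-l[2:]); cor=l[2:]+t[0]*l[:2]; print('corner',cor)
yaw=(a1+a2)/2 if abs(a1-a2)<.3 else a2
ex=np.array([np.cos(yaw),np.sin(yaw)]); ey=np.array([-ex[1],ex[0]])
O=cor-.1175*ex-.316*ey; print('O',O,'yaw',yaw)
for n,x,y,z in [('pn',-40,0,50),('pf',40,0,50),('tab',77,51,25),('tabend',93,51,25)]:
    w=np.r_[O+x/1e3*ex+y/1e3*ey,z/1e3]; print(n,w,proj(c,w))
E
python3 filefit.py
```

```text
end edge dir [ 0.0596 -0.9982  0.6494  0.171 ] 0.0004204400630891058
right edge [0.9982 0.0607 0.5274 0.3131] 0.00039315473075492955
yaws 0.060727533 0.05959618
corner [0.6405 0.3199]
O [ 0.5422 -0.0026] yaw 0.06016186
pn [ 0.5023 -0.005   0.05  ] [[195.0197  77.0796]]
pf [ 0.5821 -0.0001  0.05  ] [[196.418  156.3901]]
tab [0.616 0.053 0.025] [[244.7303 186.4925]]
tabend [0.6319 0.0539 0.025 ] [[244.5085 199.7333]]
```

```bash
cat >> h.py <<'E'
YAW=0.0602; O=np.array([.5422,-.0026,0]); EX=np.array([np.cos(YAW),np.sin(YAW),0]); EY=np.array([-EX[1],EX[0],0])
def f2w(x,y,z): return O+x/1e3*EX+y/1e3*EY+np.array([0,0,z/1e3])
def w2f(p): d=np.array(p)-O; return np.array([d@EX,d@EY,d[2]])*1e3
def delta(target,yaw=None):
    s=manip.read_state(); M=R.from_rotvec(s['tcp_rot']).as_matrix()
    d=M.T@(np.array(target)-s['tool_pos'])*1e3
    ty=np.arctan2(M[1,0],M[0,0])
    print('delta mm',d.round(1),'toolyaw',round(ty,4),'turn',None if yaw is None else round(-(yaw-ty),4),'file pos',w2f(s['tool_pos']).round(1),'F',s['contact_force'].round(1),'t',s['time'],'w',round(s['gripper_width'],3))
E
python3 - <<'E'
from h import *
delta(f2w(78,51,29),YAW)
E
```

```text
delta mm [ 13.4 194.5 -14.5] toolyaw 0.0852 turn 0.025 file pos [ 64.7  65.3 223.6] F [-0.2  0.8  0.8] t 2.15 w 0.298
```

>>> {"name": "move_arm", "arguments": {"increments": [13,40,-14,0.025,13,85,-14,0.025,13,130,-14,0.025,13,155,-14,0.025,13,155,-14,0.025]}}

```text
time: 2.65
tool_pos: [0.612, 0.0545, 0.0643]
tcp_rot: [-1.57, -0.039, 0.057]
contact_force: [-1.0, -0.1, -0.9]
gripper_width: 0.299
```

Run:
```python
from h import *
delta(f2w(78,51,29),YAW)
s,im=snap('wrist','w3.png')
```

```text
delta mm [ 5.3 35.2 -1.8] toolyaw 0.0611 turn 0.0009 file pos [73.1 52.8 64.3] F [-1.  -0.1 -0.9] t 2.65 w 0.299
```

View pics/w3.png

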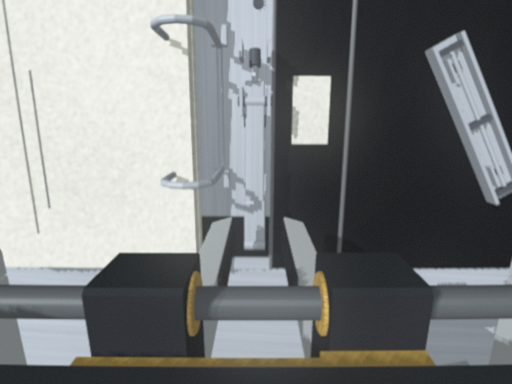

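The tab at (255,240) lies between the open fingertips, so I'll go down and grip lightly.

>>> {"name": "move_arm", "arguments": {"increments": [5,20,-2,0,5,33,-2,0,5,35,-2,0,5,35,-2,0]}}

```text
time: 3.1
tool_pos: [0.6194, 0.0529, 0.0336]
tcp_rot: [-1.571, -0.044, 0.052]
contact_force: [-0.0, -0.3, 0.8]
gripper_width: 0.294
```

>>> {"name": "move_arm", "arguments": {"increments": [0,0,0,0,0,0,0,0,0,0,0,0,0,0,0,0,0,0,0,0], "claw": 8, "force": 10}}

```text
time: 3.6
tool_pos: [0.6202, 0.0529, 0.0349]
tcp_rot: [-1.571, -0.046, 0.05]
contact_force: [-0.6, 0.3, 4.9]
gripper_width: 0.147
```

Run:
```python
from h import *
delta(f2w(78,51,29),YAW)
```

```text
delta mm [-3.2  5.9  0.3] toolyaw 0.0612 turn 0.001 file pos [81.2 50.7 34.9] F [-0.6  0.3  4.9] t 3.6 w 0.147
```

>>> {"name": "move_arm", "arguments": {"increments": [0,-6,0,0,-1,-12,0,0,-2,-18,0,0,-3,-24,0,0,-5,-30,0,0]}}

```text
time: 4.1
tool_pos: [0.6143, 0.0526, 0.0653]
tcp_rot: [-1.571, -0.044, 0.052]
contact_force: [-2.2, -0.2, -0.4]
gripper_width: 0.151
```

Run:
```python
from h import *
delta(f2w(78,51,29),YAW)
s,im=snap('wrist','w4.png')
```

```text
delta mm [ 2.9 36.3  0.2] toolyaw 0.0613 turn 0.0011 file pos [75.3 50.8 65.3] F [-2.2 -0.2 -0.4] t 4.1 w 0.151
```

View pics/w4.png

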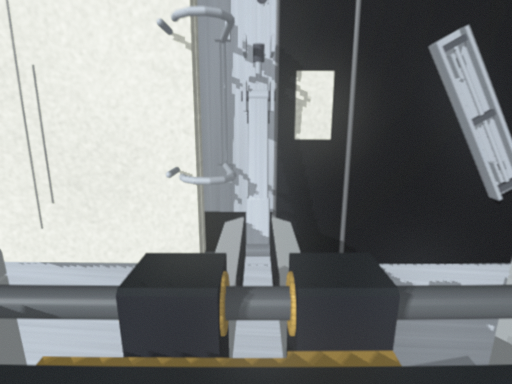

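The arches have left the posts, so the lever is rising. I'll follow the arc further, then release.

>>> {"name": "move_arm", "arguments": {"increments": [-4,-7,0,0,-8,-14,0,0,-12,-21,0,0,-16,-27,0,0,-18,-29,0,0]}}

```text
time: 4.65
tool_pos: [0.5955, 0.0515, 0.0967]
tcp_rot: [-1.571, -0.044, 0.052]
contact_force: [-3.0, -0.6, 3.1]
gripper_width: 0.146
```

>>> {"name": "move_arm", "arguments": {"increments": [0,0,0,0,0,0,0,0,0,0,0,0,10,-30,0,0,20,-70,0,0], "claw": 32}}

```text
time: 5.15
tool_pos: [0.6144, 0.0528, 0.1635]
tcp_rot: [-1.57, -0.039, 0.058]
contact_force: [0.1, -0.4, 0.6]
gripper_width: 0.318
```

>>> {"name": "move_arm", "arguments": {"increments": [0,-20,0,0,0,-50,0,0,0,-60,0,0,0,-60,0,0], "claw": 50}}

```text
time: 5.55
tool_pos: [0.6162, 0.0528, 0.2253]
tcp_rot: [-1.571, -0.042, 0.055]
contact_force: [1.0, -0.5, -0.6]
gripper_width: 0.501
```

Run:
```python
from h import *
import pickle
delta(f2w(78,51,29),YAW)
s,im=snap('wrist','w5.png');pickle.dump(s,open('s5.pkl','wb'))
```

```text
delta mm [2.300e+00 1.963e+02 1.000e-01] toolyaw 0.0614 turn 0.0012 file pos [ 77.2  50.9 225.3] F [ 1.  -0.5 -0.6] t 5.55 w 0.501
```

View pics/w5.png

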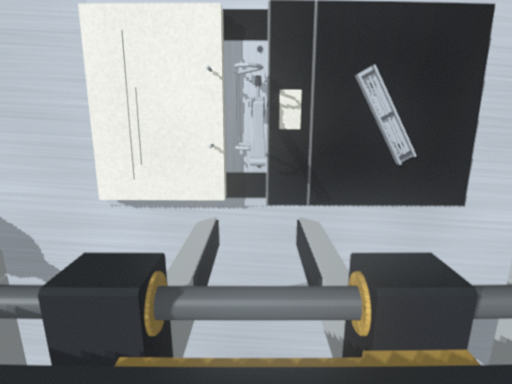

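The lever is up and the rings are open. The two posts are bare at about (209,69) and (212,146), and the bar is at (386,115). I'll measure both.

Run:
```python
from h import *
import pickle
im=cv2.imread('pics/w5.png')
a=cv2.resize(im[50:170,195:275],None,fx=5,fy=5,interpolation=cv2.INTER_CUBIC)
b=cv2.resize(im[55:175,345:425],None,fx=5,fy=5,interpolation=cv2.INTER_CUBIC)
cv2.imwrite('pics/w5z.png',np.hstack([a,b]))
s=pickle.load(open('s5.pkl','rb')); c=cam('wrist',s)
for q in [(-40,0,50),(40,0,50),(-40,0,30),(40,0,30)]: print(q,proj(c,f2w(*q)))
M=np.zeros(im.shape[:2],np.uint8); M[60:170,350:420]=255
g=((im.max(2)>85)*255).astype(np.uint8)&M
g=cv2.morphologyEx(g,cv2.MORPH_CLOSE,np.ones((5,5)))
cs,_=cv2.findContours(g,cv2.RETR_EXTERNAL,cv2.CHAIN_APPROX_NONE); k=max(cs,key=cv2.contourArea)
r=cv2.minAreaRect(k); print(r)
bx=onz(c,cv2.boxPoints(r),.013); print(bx,bx.mean(0),np.linalg.norm(np.diff(bx,axis=0),axis=1))
```

```text
(-40, 0, 50) [[206.87345517  67.11076342]]
(40, 0, 50) [[209.3429741  146.85151179]]
(-40, 0, 30) [[209.79680329  70.07915882]]
(40, 0, 30) [[211.98765244 145.28185305]]
((385.87774658203125, 114.52371215820312), (102.4591064453125, 24.225296020507812), 64.98310089111328)
[[0.4931277  0.15349393 0.013     ]
 [0.48064985 0.1767214  0.013     ]
 [0.58056812 0.2436932  0.013     ]
 [0.59448894 0.21929268 0.013     ]] [0.53720865 0.1983003  0.013     ] [0.02636687 0.12028667 0.02809225]
```

View pics/w5z.png

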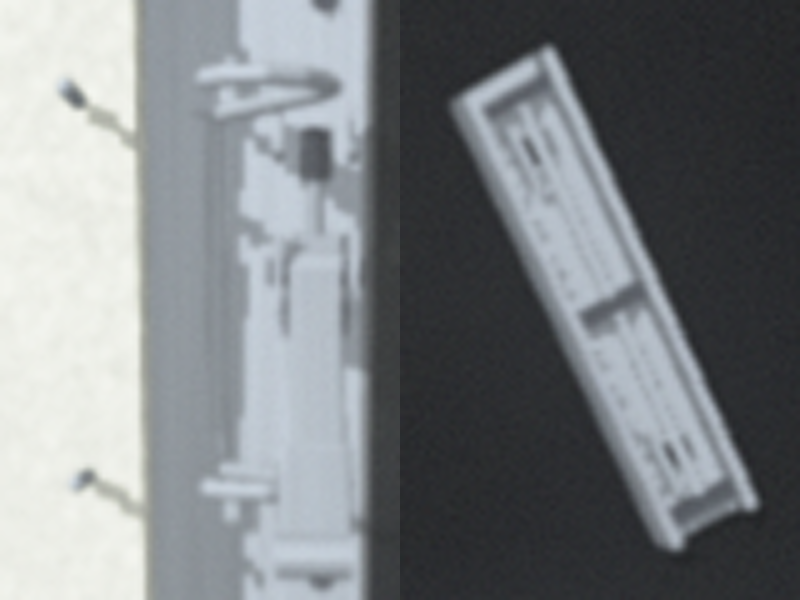

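Run:
```python
from h import *
import pickle
np.set_printoptions(precision=4,suppress=True)
s=pickle.load(open('s5.pkl','rb')); c=cam('wrist',s)
cv=lambda p:[(p[0]-400)/5+345-.4,p[1]/5+55-.4]
TL,TR,BR,BL=[cv(p) for p in [(453,103),(550,45),(757,508),(668,548)]]
rt=onz(c,[TR,BR],.013); lt=onz(c,[TL,BL],.003)
d=rt[1]-rt[0]; d2=lt[1]-lt[0]; print('len',np.linalg.norm(d),np.linalg.norm(d2[:2]),'ang',np.arctan2(d[1],d[0]),np.arctan2(d2[1],d2[0]))
a=(np.arctan2(d[1],d[0])+np.arctan2(d2[1],d2[0]))/2
u=np.array([np.cos(a),np.sin(a)]); n=np.array([-u[1],u[0]])
wr=(rt[:,:2]@n).mean(); wl=(lt[:,:2]@n).mean(); print('width',wr-wl)
mid=(wr+wl)/2*n + (rt[:,:2].mean(0)@u)*u
print('center',mid,'ang',a)
h=onz(c,[cv((532,150)),cv((672,457))],.005); print('holes rel', [( (p[:2]-mid)@u*1e3,(p[:2]-mid)@n*1e3) for p in h])
np.save('bar.npy',np.r_[mid,a])
delta(np.r_[mid,.13],a)
```

```text
len 0.11892777916849545 0.11988744381808872 ang 0.5740896901616459 0.5896263929897533
width 0.020271594992313735
center [0.5368 0.2   ] ang 0.5818580415756995
holes rel [(np.float64(-40.42703774214465), np.float64(0.22406575423389297)), (np.float64(40.60328851251873), np.float64(-0.4041320763407589))]
delta mm [-68.3  94.1 151.7] toolyaw 0.0613 turn -0.5205 file pos [ 76.4  50.9 223.3] F [ 0.2  0.4 -0.1] t 5.6 w 0.498
```

>>> {"name": "move_arm", "arguments": {"increments": [-17,0,40,-0.13,-34,20,80,-0.26,-51,50,115,-0.39,-68,90,151,-0.52,-68,94,152,-0.52]}}

```text
time: 6.1
tool_pos: [0.5311, 0.2023, 0.1227]
tcp_rot: [-1.517, -0.44, 0.478]
contact_force: [0.2, -0.2, -0.9]
gripper_width: 0.5
```

Run:
```python
from h import *
import pickle
b=np.load('bar.npy');delta(np.r_[b[:2],.0245],b[2])
s,im=snap('wrist','w6.png');pickle.dump(s,open('s6.pkl','wb'))
cv2.imwrite('pics/w6z.png',cv2.resize(im[90:290,150:360,::-1],None,fx=3,fy=3,interpolation=cv2.INTER_CUBIC))
```

```text
delta mm [ 5.6 98.1 -6.2] toolyaw 0.5869 turn 0.005 file pos [  1.3 205.2 122.7] F [ 0.2 -0.2 -0.9] t 6.1 w 0.5
```

View pics/w6z.png

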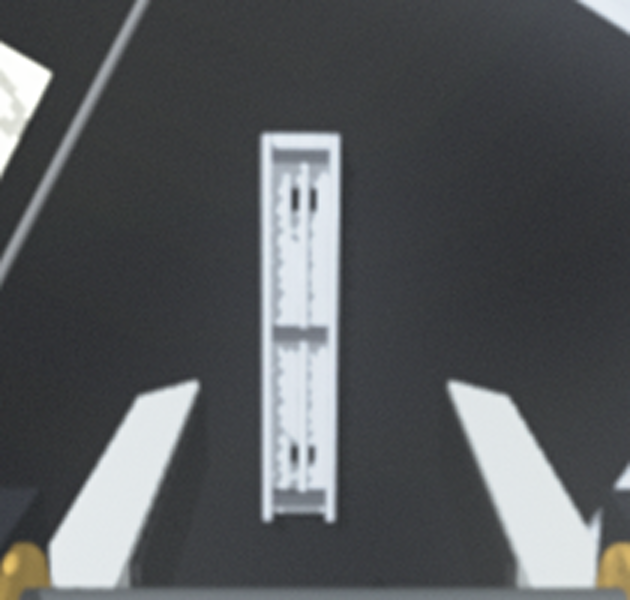

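Run:
```python
from h import *
import pickle
np.set_printoptions(precision=4,suppress=True)
s=pickle.load(open('s6.pkl','rb')); c=cam('wrist',s)
cv=lambda p:[p[0]/3+150-.33,p[1]/3+90-.33]
C=onz(c,[cv(p) for p in [(261,133),(341,133),(335,521),(263,521)]],.013)
print(C); f=(C[0]+C[1])/2; n=(C[2]+C[3])/2; d=n-f; a=np.arctan2(d[1],d[0]); mid=(f+n)/2
print('len',np.linalg.norm(d),np.linalg.norm(C[1]-C[0]),np.linalg.norm(C[2]-C[3]),mid,a)
np.save('bar.npy',np.r_[mid[:2],a]); delta(np.r_[mid[:2],.0245],a)
```

```text
[[0.4941 0.1581 0.013 ]
 [0.4815 0.1769 0.013 ]
 [0.581  0.2415 0.013 ]
 [0.5933 0.2228 0.013 ]]
len 0.11854173643223945 0.0226614087801699 0.022357202229497 [0.5375 0.1998 0.013 ] 0.5772126277592264
delta mm [ 5.4 98.8 -5.3] toolyaw 0.5839 turn 0.0067 file pos [  2.4 204.4 123.4] F [-0.4  0.  -1.2] t 6.15 w 0.499
```

>>> {"name": "move_arm", "arguments": {"increments": [5,30,-5,0.007,5,70,-5,0.007,5,85,-5,0.007,5,92,-5,0.007,5,94,-5,0.007], "claw": 38}}

```text
time: 6.65
tool_pos: [0.5378, 0.1993, 0.0296]
tcp_rot: [-1.52, -0.433, 0.468]
contact_force: [0.3, -0.4, -0.4]
gripper_width: 0.383
```

Run:
```python
from h import *
b=np.load('bar.npy');delta(np.r_[b[:2],.0245],b[2])
```

```text
delta mm [0.1 5.1 0.6] toolyaw 0.5756 turn -0.0017 file pos [  7.8 201.8  29.6] F [ 0.3 -0.4 -0.4] t 6.65 w 0.383
```

>>> {"name": "move_arm", "arguments": {"increments": [0,3,0,0,0,5,0.5,0,0,5.5,0.5,0]}}

```text
time: 6.95
tool_pos: [0.5382, 0.1999, 0.0252]
tcp_rot: [-1.52, -0.434, 0.467]
contact_force: [0.0, -0.9, 1.0]
gripper_width: 0.377
```

>>> {"name": "move_arm", "arguments": {"increments": [0,0,0,0,0,0,0,0,0,0,0,0,0,0,0,0,0,0,0,0], "claw": 10, "force": 30}}

```text
time: 7.45
tool_pos: [0.5386, 0.2001, 0.0259]
tcp_rot: [-1.52, -0.436, 0.466]
contact_force: [-0.8, 0.4, 3.3]
gripper_width: 0.23
```

Run:
```python
from h import *
b=np.load('bar.npy');delta(np.r_[b[:2],.0245],b[2])
```

```text
delta mm [-1.1  1.5  0.4] toolyaw 0.5756 turn -0.0017 file pos [  8.6 202.5  25.9] F [-0.8  0.4  3.3] t 7.45 w 0.23
```

>>> {"name": "move_arm", "arguments": {"increments": [0,-20,0,0,0,-60,0,0.05,0,-100,0,0.2,0,-124,0,0.35,0,-124,0,0.5]}}

```text
time: 7.95
tool_pos: [0.5434, 0.2009, 0.1549]
tcp_rot: [-1.57, -0.046, 0.063]
contact_force: [0.4, -0.6, -0.8]
gripper_width: 0.227
```

Run:
```python
from h import *
import pickle
s,im=snap('wrist','w7.png');pickle.dump(s,open('s7.pkl','wb'))
cv2.imwrite('pics/w7z.png',cv2.resize(im[90:290,150:360,::-1],None,fx=3,fy=3,interpolation=cv2.INTER_CUBIC))
delta(f2w(1,0,150),YAW)
```

```text
delta mm [ -12.2    2.6 -202.8] toolyaw 0.0654 turn 0.0052 file pos [ 12.2 202.9 152.4] F [ 0.  -0.2 -0.9] t 8.0 w 0.233
```

View pics/w7z.png

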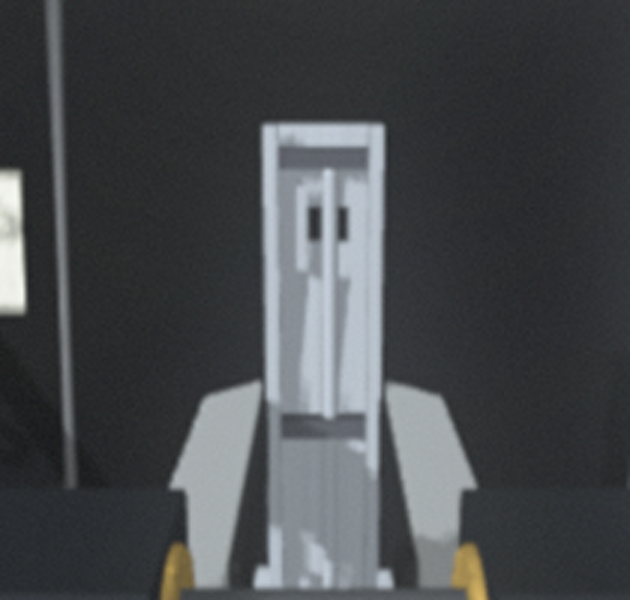

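Run:
```python
from h import *
import pickle
np.set_printoptions(precision=2,suppress=True)
K=np.array(manip.camera_info('wrist')['intrinsics']);d=np.array(manip.camera_info('wrist')['dist']);T=np.array(manip.camera_info('wrist')['mount'])
cv=lambda p:[p[0]/3+150-.33,p[1]/3+90-.33]
def ony(uv,y):
    o,v=ray((K,d,T),[cv(p) for p in uv]); t=(y-o[1])/v[:,1]; return (o+v*t[:,None])*1e3
print('hole rim top',ony([(308,223),(348,223),(328,207),(328,240)],.0189))
print('hole rim bottom',ony([(308,223),(348,223),(328,207),(328,240)],.0229))
print('end top corners',ony([(262,124),(384,124)],.0129))
print('flange lines further', ony([(266,380),(384,380)],.0129))
```

```text
hole rim top [[-41.14  18.9   -2.68]
 [-41.15  18.9    4.97]
 [-44.21  18.9    1.14]
 [-37.85  18.9    1.15]]
hole rim bottom [[-40.54  22.9   -2.74]
 [-40.54  22.9    5.08]
 [-43.68  22.9    1.16]
 [-37.18  22.9    1.18]]
end top corners [[-60.04  12.9  -10.83]
 [-60.06  12.9   11.18]]
flange lines further [[-11.59  12.9  -10.76]
 [-11.61  12.9   11.96]]
```

The bar is held square with its near hole clear at crop (328,223). Its centre sits 1.0 mm behind the TCP along x, and bar +y follows tool +z. I'll cross over the raised lever at height to the posts.

>>> {"name": "move_arm", "arguments": {"increments": [-3,0,-45,0.005,-6,1,-90,0.005,-9,1,-135,0.005,-12,2,-180,0.005,-12,2,-203,0.005]}}

```text
time: 8.5
tool_pos: [0.5422, -0.0059, 0.1489]
tcp_rot: [-1.572, -0.033, 0.061]
contact_force: [-0.3, -0.0, -0.7]
gripper_width: 0.224
```

>>> {"name": "move_arm", "arguments": {"increments": [0,0,-10,0,0,0,-13,0]}}

```text
time: 8.7
tool_pos: [0.5422, -0.0198, 0.1475]
tcp_rot: [-1.571, -0.031, 0.063]
contact_force: [0.4, 0.3, -1.1]
gripper_width: 0.23
```

Run:
```python
from h import *
import pickle
delta(f2w(1,-0.2,100),YAW)
s,im=snap('wrist','w8.png');pickle.dump(s,open('s8.pkl','wb'))
cv2.imwrite('pics/w8z.png',cv2.resize(im[60:290,150:360,::-1],None,fx=2.6,fy=2.6,interpolation=cv2.INTER_CUBIC))
```

```text
delta mm [ 3.  47.5 17. ] toolyaw 0.0598 turn -0.0004 file pos [ -1.  -17.2 147.5] F [ 0.4  0.3 -1.1] t 8.7 w 0.23
```

View pics/w8z.png

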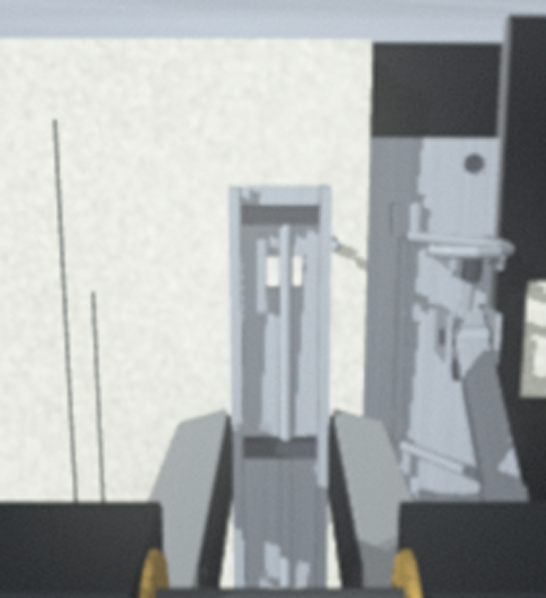

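I overshot y by 17 mm because of the extra call. That leaves the near post tip visible just right of the bar at crop (335,243), so I'll use it to check the file fit.

Run:
```python
from h import *
import pickle
np.set_printoptions(precision=4,suppress=True)
im=cv2.imread('pics/w8.png')
cv2.imwrite('pics/w8y.png',cv2.resize(im[140:175,262:302],None,fx=14,fy=14,interpolation=cv2.INTER_CUBIC))
s=pickle.load(open('s8.pkl','rb')); c=cam('wrist',s)
print(R.from_rotvec(s['tcp_rot']).as_matrix())
for z in (50,40,30): print(proj(c,f2w(-40,0,z)), (proj(c,f2w(-40,0,z))-[262,140])*14+7)
```

```text
[[ 0.998  -0.0205 -0.0597]
 [ 0.0597 -0.0015  0.9982]
 [-0.0206 -0.9998 -0.0003]]
[[277.9932 154.5924]] [[230.9043 211.2933]]
[[277.2429 153.4235]] [[220.4011 194.9292]]
[[276.5454 152.3368]] [[210.6361 179.7159]]
```

View pics/w8y.png

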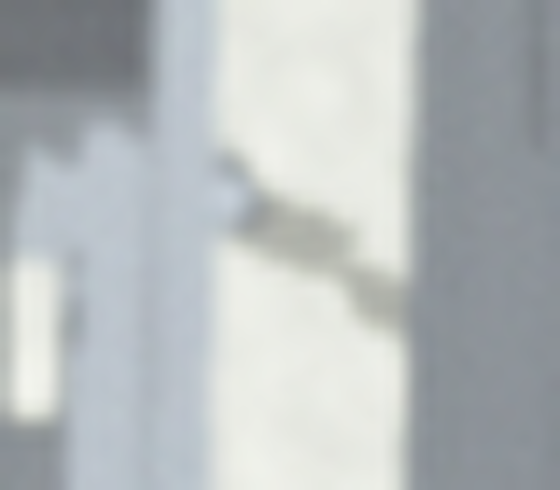

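>>> {"name": "move_arm", "arguments": {"increments": [1,25,0,0,2,50,0,0,2,60,0,0,2,60,0,0,2,60,0,0]}}

```text
time: 9.25
tool_pos: [0.5437, -0.0184, 0.0886]
tcp_rot: [-1.571, -0.034, 0.064]
contact_force: [-0.2, -0.9, -0.3]
gripper_width: 0.228
```

Run:
```python
from h import *
import pickle
np.set_printoptions(precision=4,suppress=True)
delta(f2w(1,-0.2,83),YAW)
s,im=snap('wrist','w9.png');pickle.dump(s,open('s9.pkl','wb'))
print(R.from_rotvec(s['tcp_rot']).as_matrix())
cv2.imwrite('pics/w9z.png',cv2.resize(im[90:230,210:310,::-1],None,fx=5,fy=5,interpolation=cv2.INTER_CUBIC)[:600])
```

```text
delta mm [ 0.6  5.5 15.7] toolyaw 0.0618 turn 0.0016 file pos [  0.6 -15.9  88.6] F [-0.2 -0.9 -0.3] t 9.25 w 0.228
[[ 0.9979 -0.019  -0.0618]
 [ 0.0618 -0.0014  0.9981]
 [-0.0191 -0.9998 -0.0003]]
```

View pics/w9z.png

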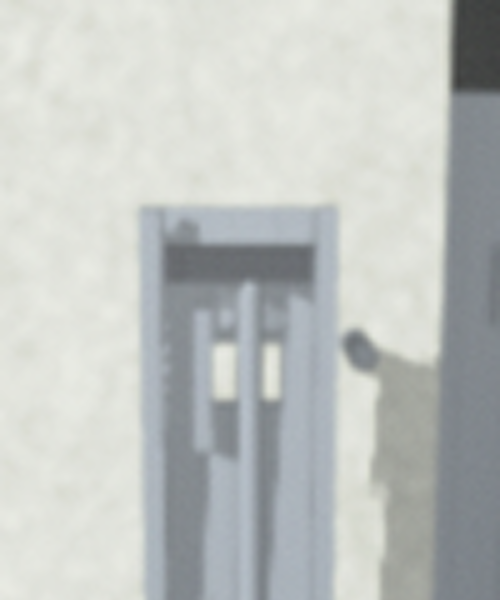

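Run:
```python
from h import *
import pickle
np.set_printoptions(precision=2,suppress=True)
i=manip.camera_info('wrist');K=np.array(i['intrinsics']);d=np.array(i['dist']);T=np.array(i['mount'])
cv=lambda p:[p[0]/5+210-.4,p[1]/5+90-.4]
def ony(uv,y):
    o,v=ray((K,d,T),[cv(p) for p in uv]); t=(y-o[1])/v[:,1]; return (o+v*t[:,None])*1e3
print('rim top',ony([(211,372),(282,372),(247,343),(247,402)],.0189))
print('end corners',ony([(138,207),(338,207)],.0129))
s=pickle.load(open('s9.pkl','rb'));M=R.from_rotvec(s['tcp_rot']).as_matrix()
P=ony([(363,354),(361,351)],.0386+.0008); print('tip tool',P)
P2=(M@(P/1e3).T).T+s['tool_pos']; print(P2,[w2f(p) for p in P2])
print('expect in tool',M.T@(f2w(-40,0,50)-s['tool_pos'])*1e3)
```

```text
rim top [[-41.14  18.9   -2.99]
 [-41.15  18.9    5.16]
 [-44.48  18.9    1.14]
 [-37.66  18.9    1.15]]
end corners [[-60.04  12.9  -10.73]
 [-60.06  12.9   10.93]]
tip tool [[-40.38  39.4   16.06]
 [-40.77  39.4   15.79]]
[[ 0.5  -0.    0.05]
 [ 0.5  -0.01  0.05]] [array([-40.58,   0.07,  49.92]), array([-40.96,  -0.19,  49.93])]
expect in tool [-39.81  39.31  15.98]
```

>>> {"name": "move_arm", "arguments": {"increments": [0.5,0,8,0.001,0.5,0,15.7,0.001,0.5,4,15.7,0.001,0.5,7,15.7,0.001,0.5,7,15.7,0.001]}}

```text
time: 9.8
tool_pos: [0.543, -0.0029, 0.0814]
tcp_rot: [-1.571, -0.033, 0.063]
contact_force: [0.4, -0.6, -0.2]
gripper_width: 0.228
```

Run:
```python
from h import *
import pickle
np.set_printoptions(precision=4,suppress=True)
delta(f2w(0.5,-0.2,83),YAW)
s,im=snap('wrist','w10.png');pickle.dump(s,open('s10.pkl','wb'))
print(R.from_rotvec(s['tcp_rot']).as_matrix()[2])
cv2.imwrite('pics/w10z.png',cv2.resize(im[110:220,210:310,::-1],None,fx=5.4,fy=5.4,interpolation=cv2.INTER_CUBIC)[:600])
```

```text
delta mm [-0.3 -1.6  0.2] toolyaw 0.0607 turn 0.0005 file pos [ 0.8 -0.4 81.4] F [ 0.4 -0.6 -0.2] t 9.8 w 0.228
[-0.0192 -0.9998 -0.0006]
```

View pics/w10z.png

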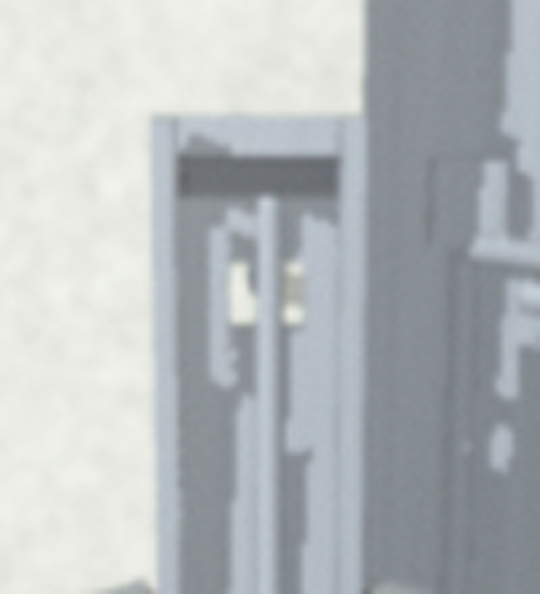

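The near post shows through the hole just left of the wire at crop (253,280), about 0.4 mm to the +y side. I'll shift 0.3 mm and lower slowly.

>>> {"name": "move_arm", "arguments": {"increments": [0.2,3,0.3,0,0.2,6,0.3,0,0.2,9,0.3,0,0.2,12,0.3,0]}}

```text
time: 10.25
tool_pos: [0.5431, -0.0029, 0.0692]
tcp_rot: [-1.571, -0.032, 0.062]
contact_force: [-0.7, 0.8, -1.0]
gripper_width: 0.229
```

>>> {"name": "move_arm", "arguments": {"increments": [0,2,0,0,0,4,0,0]}}

```text
time: 10.45
tool_pos: [0.5433, -0.0031, 0.0674]
tcp_rot: [-1.572, -0.033, 0.062]
contact_force: [-5.8, 0.8, 14.3]
gripper_width: 0.229
```

Run:
```python
from h import *
import pickle
np.set_printoptions(precision=4,suppress=True)
delta(f2w(0.5,-0.2,83),YAW)
s,im=snap('wrist','w11.png')
cv2.imwrite('pics/w11z.png',cv2.resize(im[110:220,210:310,::-1],None,fx=5.4,fy=5.4,interpolation=cv2.INTER_CUBIC)[:600])
```

```text
delta mm [ -0.9 -15.6   0.3] toolyaw 0.0602 turn -0.0 file pos [ 1.1 -0.6 67.4] F [-5.8  0.8 14.3] t 10.45 w 0.229
```

View pics/w11z.png

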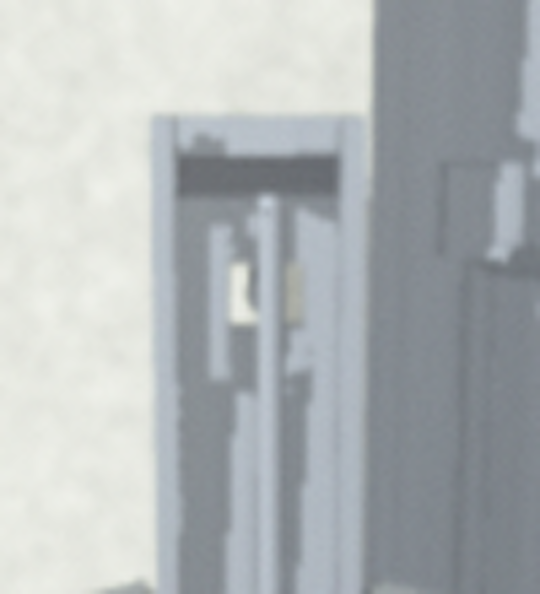

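The force rose to 14 N: the tips are inside the holes but meeting the wire head-on. I'll back off, then shift the bar 1.4 mm to +y so the domes push the wire aside.

>>> {"name": "move_arm", "arguments": {"increments": [0,-5,0,0,0,-6,0.7,0,0,-6,1.4,0]}}

```text
time: 10.8
tool_pos: [0.5435, -0.0016, 0.0736]
tcp_rot: [-1.572, -0.034, 0.061]
contact_force: [0.0, -0.3, -0.7]
gripper_width: 0.229
```

Run:
```python
from h import *
import pickle
np.set_printoptions(precision=4,suppress=True)
delta(f2w(0.5,-0.2,83),YAW)
s,im=snap('wrist','w12.png')
cv2.imwrite('pics/w12z.png',cv2.resize(im[110:220,210:310,::-1],None,fx=5.4,fy=5.4,interpolation=cv2.INTER_CUBIC)[:600])
```

```text
delta mm [-1.  -9.4 -1.1] toolyaw 0.0602 turn -0.0 file pos [ 1.4  0.9 73.6] F [ 0.  -0.3 -0.7] t 10.8 w 0.229
```

View pics/w12z.png

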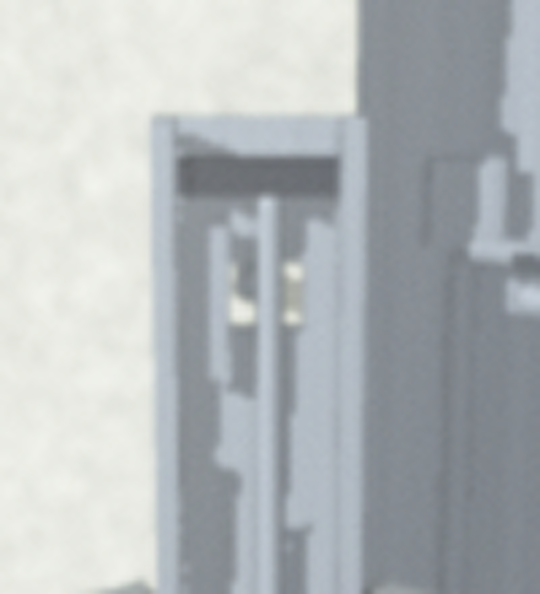

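>>> {"name": "move_arm", "arguments": {"increments": [-0.4,1.5,0.2,0,-0.4,3,0.2,0,-0.4,4.5,0.2,0,-0.4,5,0.2,0]}}

```text
time: 11.25
tool_pos: [0.5425, -0.0015, 0.0678]
tcp_rot: [-1.572, -0.032, 0.062]
contact_force: [-1.2, -0.6, -1.0]
gripper_width: 0.228
```

>>> {"name": "move_arm", "arguments": {"increments": [0,1,0,0,0,1.5,0,0]}}

```text
time: 11.45
tool_pos: [0.5427, -0.0014, 0.0663]
tcp_rot: [-1.572, -0.033, 0.062]
contact_force: [0.8, -0.6, -0.5]
gripper_width: 0.23
```

>>> {"name": "move_arm", "arguments": {"increments": [0,1,0,0,0,2,0,0]}}

```text
time: 11.65
tool_pos: [0.5428, -0.0014, 0.0645]
tcp_rot: [-1.572, -0.033, 0.061]
contact_force: [0.1, 0.3, 0.7]
gripper_width: 0.227
```

>>> {"name": "move_arm", "arguments": {"increments": [0,1,0,0,0,2,0,0]}}

```text
time: 11.85
tool_pos: [0.5429, -0.0014, 0.0626]
tcp_rot: [-1.572, -0.033, 0.061]
contact_force: [-0.2, -1.2, 0.6]
gripper_width: 0.231
```

Run:
```python
from h import *
delta(f2w(0.5,-0.2,83),YAW)
s,im=snap('wrist','w13.png')
cv2.imwrite('pics/w13z.png',cv2.resize(im[110:220,210:310,::-1],None,fx=5.4,fy=5.4,interpolation=cv2.INTER_CUBIC)[:600])
```

```text
delta mm [ -0.6 -20.4  -1.4] toolyaw 0.06 turn -0.0002 file pos [ 0.8  1.1 62.6] F [-0.2 -1.2  0.6] t 11.85 w 0.231
```

View pics/w13z.png

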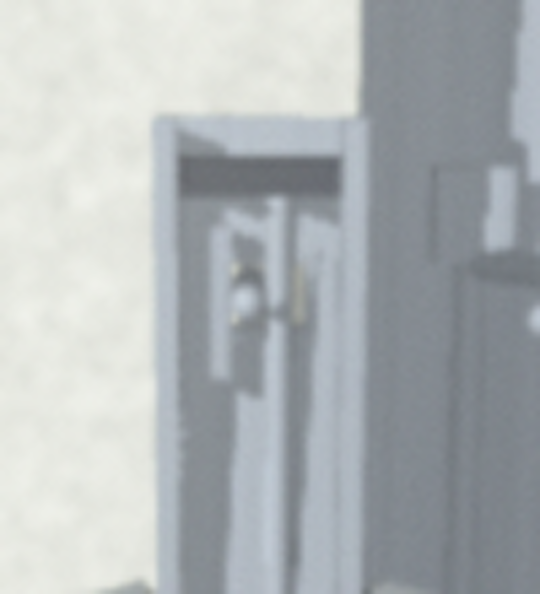

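The near post now stands through the hole at (247,300), with the wire pushed aside and little force. I'll keep sliding down in small steps until it meets the sheets.

>>> {"name": "move_arm", "arguments": {"increments": [0,1,0,0,0,2,0,0,0,3,0,0]}}

```text
time: 12.2
tool_pos: [0.5429, -0.0014, 0.0594]
tcp_rot: [-1.572, -0.033, 0.061]
contact_force: [-0.4, -0.6, 0.6]
gripper_width: 0.232
```

>>> {"name": "move_arm", "arguments": {"increments": [0,1,0,0,0,2,0,0,0,3,0,0]}}

```text
time: 12.5
tool_pos: [0.5428, -0.0014, 0.0562]
tcp_rot: [-1.572, -0.033, 0.061]
contact_force: [0.1, -0.5, -0.0]
gripper_width: 0.23
```

>>> {"name": "move_arm", "arguments": {"increments": [0,1,0,0,0,2,0,0]}}

```text
time: 12.7
tool_pos: [0.5428, -0.0014, 0.0541]
tcp_rot: [-1.572, -0.033, 0.061]
contact_force: [0.2, 0.1, 0.9]
gripper_width: 0.23
```

>>> {"name": "move_arm", "arguments": {"increments": [0,1,0,0,0,2,0,0]}}

```text
time: 12.9
tool_pos: [0.5428, -0.0015, 0.0523]
tcp_rot: [-1.572, -0.033, 0.061]
contact_force: [-0.5, -1.0, 3.1]
gripper_width: 0.231
```

>>> {"name": "move_arm", "arguments": {"increments": [0,1,0,0,0,2,0,0]}}

```text
time: 13.1
tool_pos: [0.5429, -0.0014, 0.0507]
tcp_rot: [-1.572, -0.034, 0.061]
contact_force: [-1.4, -0.7, 5.0]
gripper_width: 0.226
```

>>> {"name": "move_arm", "arguments": {"increments": [0,1,0,0,0,1.5,0,0]}}

```text
time: 13.3
tool_pos: [0.5429, -0.0014, 0.0498]
tcp_rot: [-1.572, -0.034, 0.061]
contact_force: [-1.8, -1.2, 5.3]
gripper_width: 0.231
```

Run:
```python
from h import *
delta(f2w(0.5,-0.2,83),YAW)
s,im=snap('scene','sc14.png')
cv2.imwrite('pics/sc14z.png',cv2.resize(im[150:270,160:340,::-1],None,fx=4.4,fy=4.4,interpolation=cv2.INTER_CUBIC)[:600])
```

```text
delta mm [ -0.8 -33.2  -1.4] toolyaw 0.06 turn -0.0002 file pos [ 0.7  1.1 49.8] F [-1.8 -1.2  5.3] t 13.3 w 0.231
```

View pics/sc14z.png

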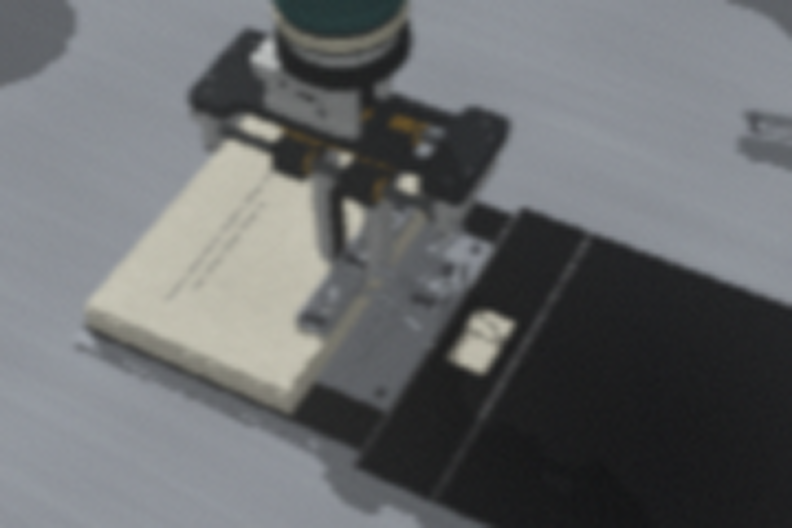

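>>> {"name": "move_arm", "arguments": {"increments": [0,1,0,0,0,2,0,0]}}

```text
time: 13.55
tool_pos: [0.5429, -0.0014, 0.0494]
tcp_rot: [-1.572, -0.034, 0.06]
contact_force: [-4.4, -0.5, 13.4]
gripper_width: 0.228
```

>>> {"name": "move_arm", "arguments": {"increments": [0,0,0,0,0,-0.5,0,0,0,-0.5,0,0]}}

```text
time: 13.85
tool_pos: [0.5429, -0.0014, 0.0501]
tcp_rot: [-1.572, -0.034, 0.06]
contact_force: [-1.7, 0.0, 4.8]
gripper_width: 0.228
```

>>> {"name": "move_arm", "arguments": {"increments": [0,0,0,0,0,0,0,0,0,0,0,0,0,-1,0,0], "claw": 34}}

```text
time: 14.25
tool_pos: [0.5425, -0.0014, 0.0504]
tcp_rot: [-1.572, -0.033, 0.061]
contact_force: [0.2, 0.2, -0.7]
gripper_width: 0.339
```

Run:
```python
from h import *
delta(f2w(0.5,-0.2,83),YAW)
s,im=snap('wrist','w15.png')
cv2.imwrite('pics/w15z.png',cv2.resize(im[90:290,150:360,::-1],None,fx=2.8,fy=2.8,interpolation=cv2.INTER_CUBIC)[:600])
```

```text
delta mm [ -0.5 -32.6  -1.4] toolyaw 0.0601 turn -0.0001 file pos [ 0.4  1.2 50.4] F [ 0.2  0.2 -0.7] t 14.25 w 0.339
```

View pics/w15z.png

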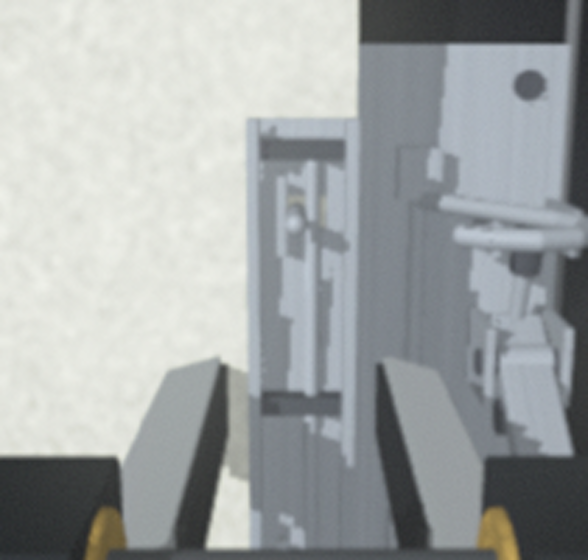

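The bar stays put after release. I'll raise the gripper and check it from above.

>>> {"name": "move_arm", "arguments": {"increments": [0,-15,0,0,0,-50,0,0,0,-90,0,0,0,-125,0,0,20,-150,0,0]}}

```text
time: 14.8
tool_pos: [0.5654, -0.0, 0.2056]
tcp_rot: [-1.573, -0.037, 0.057]
contact_force: [0.5, 0.7, -0.9]
gripper_width: 0.344
```

>>> {"name": "move_arm", "arguments": {"increments": [40,0,20,0,60,0,40,0,60,0,50,0], "claw": 0}}

```text
time: 15.1
tool_pos: [0.624, 0.0549, 0.2054]
tcp_rot: [-1.572, -0.04, 0.056]
contact_force: [0.2, -0.4, -0.9]
gripper_width: 0.124
```

Run:
```python
from h import *
import pickle
delta(f2w(43,51,130),YAW)
s,im=snap('wrist','w16.png');pickle.dump(s,open('s16.pkl','wb'))
c=cam('wrist',s)
for q in [(-40,0,50),(40,0,50)]: print(proj(c,f2w(*q)))
cv2.imwrite('pics/w16z.png',cv2.resize(im[40:240,150:350,::-1],None,fx=3,fy=3,interpolation=cv2.INTER_CUBIC)[:600])
```

```text
delta mm [-41.3  75.8  -1.3] toolyaw 0.061 turn 0.0008 file pos [ 85.1  52.4 205.4] F [ 0.2 -0.4 -0.9] t 15.1 w 0.124
[[201.94170755  55.49189304]]
[[204.8246006  141.10173134]]
```

View pics/w16z.png

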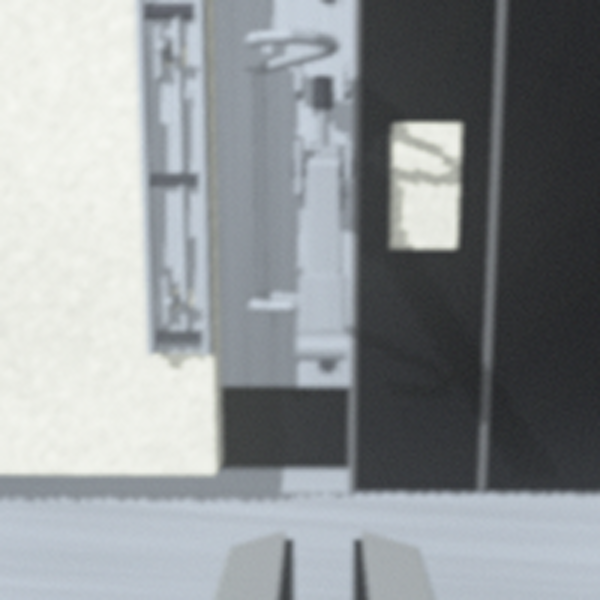

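The bar lies in line (crop columns 140–212) with both posts through it. I'll bring the closed fingers above the raised tab.

>>> {"name": "move_arm", "arguments": {"increments": [-25,25,-1,0,-49,60,-1,0,-49,74,-1,0,-49,74,-1,0,-49,74,-1,0], "claw": 0}}

```text
time: 15.65
tool_pos: [0.5743, 0.0514, 0.1337]
tcp_rot: [-1.572, -0.042, 0.056]
contact_force: [0.8, -0.1, 0.5]
gripper_width: 0.005
```

Run:
```python
from h import *
delta(f2w(36,51,116),YAW)
s,im=snap('wrist','w17.png')
```

```text
delta mm [ 0.8 17.7 -0.9] toolyaw 0.0619 turn 0.0017 file pos [ 35.3  52.  133.7] F [ 0.8 -0.1  0.5] t 15.65 w 0.005
```

View pics/w17.png

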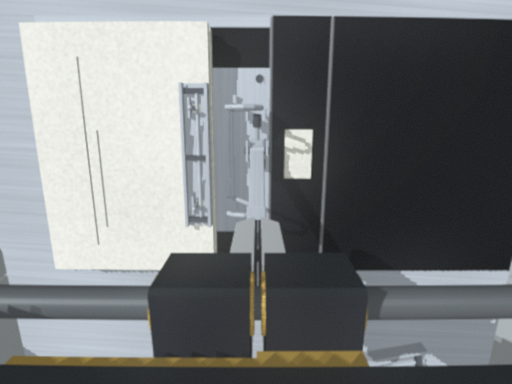

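>>> {"name": "move_arm", "arguments": {"increments": [0.5,8,-1,0,0.5,15,-1,0,0.5,19,-1,0,4,21.5,-1,0,6,23.5,-1,0]}}

```text
time: 16.2
tool_pos: [0.5809, 0.0507, 0.1111]
tcp_rot: [-1.572, -0.042, 0.055]
contact_force: [-3.4, -0.0, 4.5]
gripper_width: 0.008
```

Run:
```python
from h import *
delta(f2w(46.1,51,106.2),YAW)
```

```text
delta mm [4.3 4.9 0.1] toolyaw 0.0619 turn 0.0017 file pos [ 41.8  50.9 111.1] F [-3.4 -0.   4.5] t 16.2 w 0.008
```

>>> {"name": "move_arm", "arguments": {"increments": [4,5,0,0,7.5,8,0,0,10.5,11,0,0,13.5,14.5,0,0,16,18,0,0]}}

```text
time: 16.7
tool_pos: [0.5976, 0.0516, 0.0938]
tcp_rot: [-1.572, -0.044, 0.054]
contact_force: [-1.9, 0.3, 6.6]
gripper_width: 0.003
```

Run:
```python
from h import *
delta(f2w(66.9,51,78.1),YAW)
```

```text
delta mm [ 8.5 15.7  0.2] toolyaw 0.062 turn 0.0018 file pos [58.5 50.8 93.8] F [-1.9  0.3  6.6] t 16.7 w 0.003
```

>>> {"name": "move_arm", "arguments": {"increments": [4,8,0,0,8,15.5,0,0,10,19.5,0,0,11.5,24,0,0,13,29,0,0]}}

```text
time: 17.2
tool_pos: [0.6113, 0.0524, 0.0646]
tcp_rot: [-1.572, -0.045, 0.052]
contact_force: [0.8, -0.1, 1.5]
gripper_width: 0.003
```

Run:
```python
from h import *
delta(f2w(75,51,44),YAW)
```

```text
delta mm [ 2.9 20.6  0.3] toolyaw 0.0619 turn 0.0017 file pos [72.2 50.8 64.6] F [ 0.8 -0.1  1.5] t 17.2 w 0.003
```

>>> {"name": "move_arm", "arguments": {"increments": [1,4,0,0,2,8,0,0,2,12,0,0,3,15,0,0,3,17,0,0]}}

```text
time: 17.7
tool_pos: [0.6139, 0.0526, 0.047]
tcp_rot: [-1.572, -0.044, 0.053]
contact_force: [-0.4, 0.7, -0.5]
gripper_width: 0.005
```

>>> {"name": "move_arm", "arguments": {"increments": [0,1,0,0,0,2,0,0,0,3,0,0,0,3.5,0,0]}}

```text
time: 18.1
tool_pos: [0.614, 0.0526, 0.0442]
tcp_rot: [-1.572, -0.045, 0.053]
contact_force: [-1.3, -0.5, 3.7]
gripper_width: 0.003
```

>>> {"name": "move_arm", "arguments": {"increments": [0,1,0,0,0,1,0,0,0,-10,0,0,0,-40,0,0,0,-80,0,0]}}

```text
time: 18.6
tool_pos: [0.6129, 0.0527, 0.1225]
tcp_rot: [-1.572, -0.04, 0.057]
contact_force: [1.2, -0.7, -0.6]
gripper_width: 0.004
```

>>> {"name": "move_arm", "arguments": {"increments": [0,-40,0,0,5,-80,5,0,10,-110,5,0,10,-110,5,0]}}

```text
time: 19.0
tool_pos: [0.6266, 0.0587, 0.2393]
tcp_rot: [-1.572, -0.05, 0.047]
contact_force: [-0.5, 0.1, 0.8]
gripper_width: 0.005
```

Run:
```python
from h import *
import pickle
delta(f2w(75,51,44),YAW)
s,im=snap('wrist','w18.png');pickle.dump(s,open('s18.pkl','wb'))
cv2.imwrite('pics/w18z.png',cv2.resize(im[40:240,150:350,::-1],None,fx=3,fy=3,interpolation=cv2.INTER_CUBIC)[:600])
c=cam('wrist',s); print((proj(c,[f2w(93,51,25),f2w(-40,0,50),f2w(40,0,50)])-[150,40])*3)
s,im=snap('scene','sc18.png')
cv2.imwrite('pics/sc18z.png',cv2.resize(im[150:270,160:340,::-1],None,fx=4.4,fy=4.4,interpolation=cv2.INTER_CUBIC)[:600])
```

```text
delta mm [-13.3 195.2  -4.7] toolyaw 0.0621 turn 0.0019 file pos [ 87.9  56.1 239.3] F [-0.5  0.1  0.8] t 19.0 w 0.005
[[309.79745914 412.15328258]
 [161.48376695  48.68842079]
 [169.27012703 282.54855864]]
```

View pics/w18z.png

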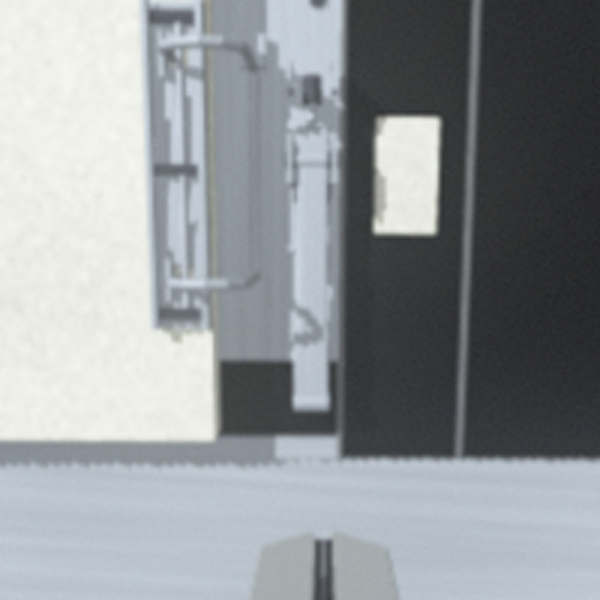

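View pics/sc18z.png

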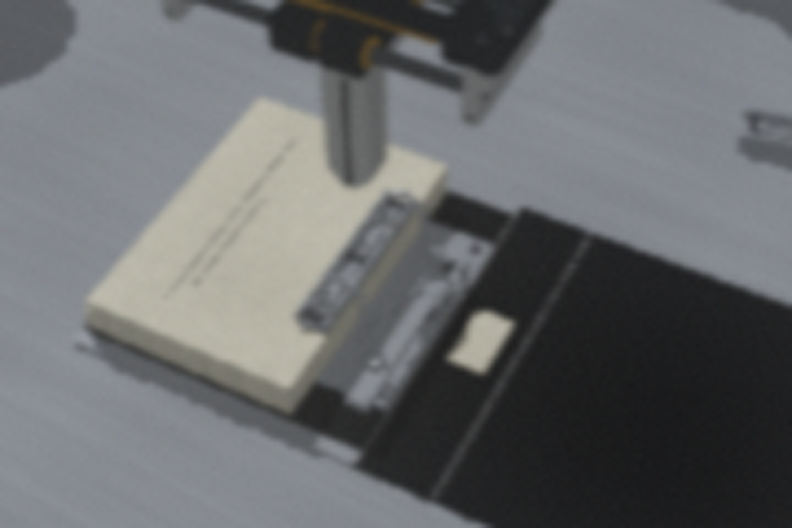

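The lever end is at crop (311,410) against a predicted (310,412) for fully down. The arches are back on the post tips at about (163,45) and (172,283). I'll make one last check of the bar's position, then hand in.

Run:
```python
from h import *
import pickle
np.set_printoptions(precision=1,suppress=True)
s=pickle.load(open('s18.pkl','rb')); c=cam('wrist',s)
im=cv2.imread('pics/w18.png'); 
P=onz(c,[[p[0]/3+150,p[1]/3+40] for p in [(157,328),(211,328)]],.037)
print([w2f(p) for p in P],'expected (59,-11..11)')
print(manip.read_state()['contact_force'], manip.sign_off())
```

```text
[array([58. , -7.4, 37. ]), array([57.9, 13.3, 37. ])] expected (59,-11..11)
the job is handed in; nothing more can be done
[-0.3  0.  -1. ] None
```

I've handed the job in. By my last checks the rings are locked shut and the compressor bar is on both posts; no verdict is reported back.

- **Lever up:** I gripped the finger tab lightly and followed its arc. The rings sprang open and the posts came free.
- **Bar:** I picked the small bar off the front cover and aligned its holes with the posts using the wrist camera.
    - The first try met the sprung wire head-on at about 14 N, so I backed off, shifted it 1.4 mm and it slid on.
    - I pushed it onto the sheets, with a brief peak of about 13 N at the wrist, and it stayed in place when released. The limit on the bar is 18 N.
- **Lever down:** I pressed the tab along its arc with the closed fingers. The highest reading was about 7 N, and it bottomed out at the height expected for the down position.

**Last checks**
- **Lever and rings:** the lever end was within about 1 pixel of its predicted fully-down place, and both arches were back on the post tips.
- **Bar position:** its far end measured x 58 mm, y −7 to 13 mm in the file frame. That puts the bar about 1 mm off along the spine. Across it, the reading is about 3 mm off, against about 1 mm expected from where I released it. The limit is 5 mm, and I put the difference down to coarse pixel picking.
- **Not measured:** I had no direct reading of the bar's force on the sheets after release. I infer it from the push that compressed the pile and from the bar staying put.
- **Arm:** clear of everything, with force readings at noise level.

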